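Tap the socket tray home under its hood

ROBOT

A 6-joint arm with a two-finger parallel gripper is mounted at the origin on the work surface. World frame = base frame: x ahead of the robot, y to its left, z up, the work surface at z = 0. Lengths are in mm, angles in rad, forces in N, time in s.
With the tool pointing down it reaches from about 250 to 775 mm from the base axis. Payload 4 kg.
Tool frame: the origin (TCP) lies between the finger pads; the fingertips stand 25 mm ahead of it and the grasp point (between the pads) lies 6 mm ahead of it (tip_reach is the distance from the TCP to the fingertips, in mm); z points along the fingers, y is the direction in which the jaws open and shut (so a half turn about z gives the same grasp; the last joint's range is limited). The gripper opens to 85 mm and grips with 20 to 120 N. Pads are 22 mm wide; open, the fingers measure 114 mm over their backs; the gripper's body (76 mm by 85 mm) begins 54 mm behind the grasp point. The pads swing forward as they close: fully open they stand 13 mm farther back than shut.
Start: joints at [-1.223, 0.087, 1.371, -0, 1.684, -0.103], TCP at [239.626, -495.07, 256.341] pointing down, gripper open.
Joint ranges: [-3.1, 3.1], [-0.76, 2.03], [0.27, 2.55], [-1.08, 4.22], [0.17, 2.65], [-2.57, 2.57]. Speed limits (rad/s): [2.79, 2.79, 3.14, 3.14, 3.14, 3.14].

INTERFACE

Orientations are given as a unit quaternion [w, x, y, z].
In Python, from bench import * gives the robot as it stands.
- The arm moves only by the tool move_arm, never from a script. Its argument "deltas" is text: rows parted by semicolons, each of 4 numbers parted by spaces: the shift along the tool's x, y, z in m, then the turn about the tool's z in degrees. In form: x y z twist; .... A call has 1 to 10 rows; each row shifts and turns the commanded pose from where the row before left it, along the tool's axes as they then stand; what a row does not reach is not made up. A row lasts 1/12 s, in which the tool goes at most 41.7 mm and 7.16 degrees, less where a joint would pass 70% of its speed; a pose out of reach is approached as far as the arm can. A call with a gripper value outside its range is refused whole. "gripper" is the closure in counts, from 0 (fully open) to 255 (shut), set as the call begins (left out, the last holds). The fingers move at their own pace and stop on an object; "grip_force" is the grip in N (left out, the last holds). Time passes only in rows, so rows that do not move let the fingers close. It gives the time, the measured TCP pose, the force and the opening at its end, in the units of the state.
- get_state(): the state, without advancing time (a new reading comes with each control period).
- snapshot(name): name is "scene" or "top" or "wrist"; returns a dict with "image" (480x640x3 uint8, red, green, blue), "vertical_fov" (degrees; the focal length in pixels is half the picture's height over the tangent of half this angle, whatever the lens; pixels are square), "cx", "cy" (the principal point, pixels), "R" (3x3) and "t" (3): a world point X has camera coordinates R X + t. Camera axes: x right, y down, z forward; pixel columns grow to the right and rows downward; lengths in mm; the calibration is good to about 2 mm. A picture is of the moment at which its call begins. There is no depth.
- close_job(): hands the job in, once; it reports no verdict.
The state is a dict: "clock": time; "joint_positions": joint angles; "joint_velocities": joint speeds; "effort": joint torques, N m; "ee_pos": TCP position; "tool_rot": TCP orientation; "force": force on the tool from outside, world axes, zero at the start; "moment": the same for the moment, N m; "gripper_width": opening from 0.0 (shut) to 1.0 (fully open).
Only numpy, scipy, OpenCV 4.12 (cv2) and the standard library are available. Lean on these libraries where they do the work, as an engineer would, in place of code of your own. Each camera call takes 0.05 s, during which the arm holds its last target. There are 200 camera calls.

TASK

Pick up the wooden block from its rubber mat and, touching the red socket tray only with the block, nudge the tray gently along its guides under the blue hood until you feel it come up against the rubber stop hidden inside, and leave it there. Then lay the block back down on its mat. Do not push hard on the stop, do not send the tray sliding fast, and leave the extension bar, the tin and the two rings where they are.

Things in the scene. Friction and masses are not known exactly. Their poses are not given: they have to be found in the camera images.
- dock: Fixed docking station. Dark steel base plate 300 x 90 mm, 4 mm thick; origin at the centre of its underside on the shelf. +x (horizontal, along its length) is the way the tray is pushed in, z is up. Two steel guides, 64 mm apart inside, their tops 18 mm above the shelf, run from x = -35 to +150 mm. From x = -150 to -35 mm the plate is open.
- dock_mouth (a point): Middle of the hood's open mouth, on the plate: 40 mm along +x from the dock's origin; axes as the dock's. The blue hood (90 wide, 80 mm high) covers 110 mm beyond and is closed at the end. Inside, unseen, a rubber stop (the buffer) faces the tray at an unknown 48 to 84 mm past the mouth (new each time). It yields 1 mm per 4 N and springs back; over 16 N is too hard.
- tray: Loose red steel socket tray, 170 x 60 mm, end plates 50 mm high, 0.3 to 0.6 kg, five chrome sockets fixed in its spring clips. Slides flat on the dock's plate between the guides (2 mm play a side) with about 1 to 4 N. Origin under its centre; +x is its long axis, towards the hood; z up. Its nose starts under the hood; it must travel about 20 to 75 mm.
- tray_tail (a point): Centre of the outer (rear) face of the tray's end plate that faces away from the hood, 25 mm above the tray's underside: the flat red face, 60 wide x 50 mm high, to tap on. Axes as the tray's.
- tray_nose (a point): The tray's leading face at the middle of its width, 20 mm above its underside, 85 mm ahead (+x) of the tray's origin: the face that meets the stop. Axes as the tray's.
- mat: Fixed black rubber mat 160 x 110 mm, 4 mm thick, the home of the wooden block. Origin at the centre of its underside, x along its length, z up.
- block: Loose light wooden tapping block 110 x 36 x 40 mm, 0.11 kg, lying on the mat. Origin at the centre of its underside; x along its 110 mm length, y across its 36 mm width, z up.
- bar: Loose chrome extension bar, 165 mm long, 18 mm thick at most, lying on the shelf. Bystander. Origin under its middle, x along it.
- tin: Loose grey plastic tin with screw-top lid, 64 mm diameter, 44 mm high, upright. Bystander. Origin at the centre of its underside.
- ring_a: Loose black plastic hub-centric ring, 72 mm outside diameter, 12 mm high, lying flat. Bystander. Origin at the centre of its underside.
- ring_b: Loose copper-coloured hub-centric ring, 72 mm outside diameter, 12 mm high, lying flat. Bystander. Origin at the centre of its underside.
Mind the look-alikes: they are no part of the job. Of the things like the block, leave any that is green or purple; of the rest the larger one is meant.

How it is judged (in metres and radians):
On the way:
1. the block presses the tray against the hidden stop (at least 1.5 N on the stop) (contact force between tray and buffer above 1.5 N and contact force between block and tray above 1.5 N), for 0.05 s.
At the end, for the whole second after the job is handed in: The tray lies flat and at rest in its guides with its nose against the hidden stop (gap under 3 mm), and the block lies flat on its base at rest on the mat, its centre within 55 mm (along) and 40 mm (across) of the mat's centre (x of tray_nose in the frame of buffer above -0.003 m and angle between tray's own z axis and vertical below 0.05 rad and linear speed of each of tray, block below 0.01 m/s and x of block in the frame of mat between -0.055 and 0.055 m and y of block in the frame of mat between -0.04 and 0.04 m and z of block in the frame of mat below 0.008 m and angle between block's own z axis and vertical below 0.1 rad); the robot touches nothing.
It fails at once if the tray presses on the hidden stop with more than 16 N (contact force between tray and buffer above 16 N).
It fails at once if the tray slides faster than 0.15 m/s (linear speed of tray above 0.15 m/s).
It fails at once if the gripper or arm touches the tray (contact force between any of the fingers, the arm and tray above 0.5 N).
It fails at once if a bystander is moved by more than 15 mm (distance of any of bar, tin, ring_a, ring_b from where it was at the start of the episode above 0.015 m).
It also fails if it takes over 72 s, if anything falls off the work surface, if the arm or the gripper's body presses on something with over 40 N, if the wrist force passes 120 N, or if a joint passes its speed limit or range.

## Working session

There is one attempt and no reset: what is moved stays moved. The work goes in short steps, Python scripts to look and compute and a tool call to move; the robot and the scene stay as the last step left them, time stands still between calls to the robot, and variables do not carry over. Pictures are saved under pics/ and viewed, about 8 in all and at most 12, crops included, and the job is handed in when it is done.

Besides the shell and the picture viewer there is one more tool, called after "Call:" in YAML: its name, and indented under it one key for each argument. move_arm: Moves the arm, as the interface text tells. Its arguments: {"type":"object","properties":{"deltas":{"type":"string"},"gripper":{"type":"number"},"grip_force":{"type":"number"}},"required":["deltas"]}

```bash
mkdir -p pics
cat > h.py <<'E'
from bench import *
import numpy as np, cv2, pickle
def cam(s):
    f=240/np.tan(np.radians(s["vertical_fov"])/2); return f,s["cx"],s["cy"],np.array(s["R"]),np.array(s["t"])
def ray(s,p):
    f,cx,cy,R,t=cam(s); d=R.T@np.array([(p[0]-cx)/f,(p[1]-cy)/f,1]); return -R.T@t,d
def plane(s,p,z):
    o,d=ray(s,p); return o+d*(z-o[2])/d[2]
def proj(s,X):
    f,cx,cy,R,t=cam(s); c=R@np.array(X,float)+t; return np.array([f*c[0]/c[2]+cx,f*c[1]/c[2]+cy])
def tri(s1,p1,s2,p2):
    o1,d1=ray(s1,p1);o2,d2=ray(s2,p2)
    k=np.linalg.lstsq(np.c_[d1,-d2],o2-o1,rcond=None)[0]
    a,b=o1+k[0]*d1,o2+k[1]*d2; return (a+b)/2,np.linalg.norm(a-b)
def snap(n,tag):
    s=snapshot(n); pickle.dump(s,open(f"{tag}.pkl","wb")); cv2.imwrite(f"pics/{tag}.png",s["image"][:,:,::-1]); return s
def load(t): return pickle.load(open(f"{t}.pkl","rb"))
E
python3 - <<'E'
from h import *
for n in("scene","top"):
    s=snap(n,n+"0"); print(n,s["vertical_fov"],s["cx"],s["cy"],-np.array(s["R"]).T@np.array(s["t"]))
print(get_state())
E
```

```text
scene 52.82890937507396 313.2494472601783 236.36812954547295 [1127.20495337  601.65360554  929.09657973]
top 51.1070144490196 312.3974635149253 237.3788072393731 [ 461.08217998  162.88229164 1051.86965397]
{'clock': 0.1, 'joint_positions': array([-1.22306084e+00,  8.78782714e-02,  1.37218167e+00,  1.08558129e-06,
        1.68362895e+00, -1.03103256e-01]), 'joint_velocities': array([-0.00101981, -0.0022321 , -0.00411088, -0.00133973, -0.00050143,
       -0.00042439]), 'effort': array([ 1.26004736e-03, -3.53016365e+01, -3.14218462e+01, -2.66093639e-04,
        7.97107728e-03, -3.60149636e-05]), 'ee_pos': array([ 239.49274556, -494.63908329,  255.21784137]), 'tool_rot': array([-1.04035266e-03,  9.74699908e-01,  2.23515078e-01, -1.27346868e-04]), 'force': array([-0.19435651, -0.39019397, -0.30704611]), 'moment': array([0.02122217, 0.0284146 , 0.02364829]), 'gripper_width': 0.9980295980486347}
```

View pics/top0.png

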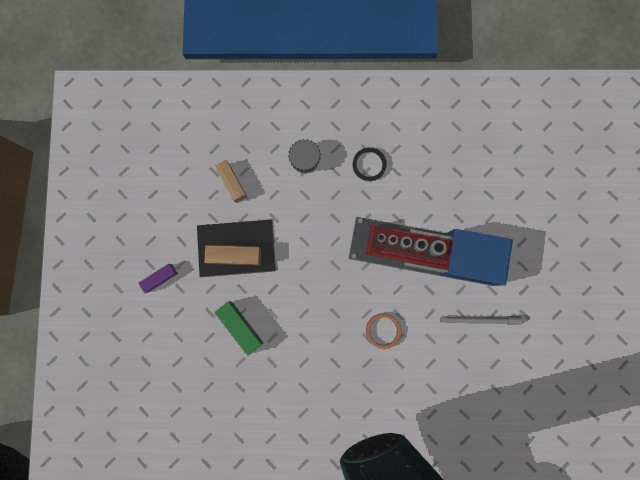

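View pics/scene0.png

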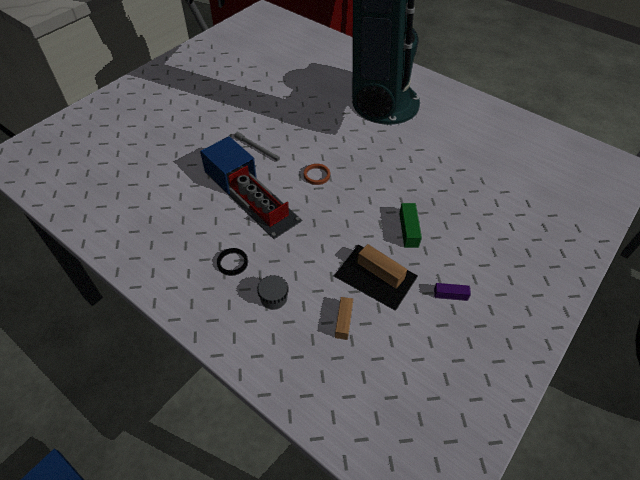

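The top view shows four block-like things: tan on the mat (232,255), small tan (231,181), green (238,328) and purple (158,278). Green and purple are ruled out. Of the two tan ones the larger is at (232,255) on the mat, so that one is meant. Next I'll measure and make one enlarged crop.

Run:
```python
from h import *
T=load("top0");S=load("scene0")
def blobs(im,lo,hi,minA=60):
    m=cv2.inRange(cv2.cvtColor(im,cv2.COLOR_RGB2HSV),lo,hi)
    c,_=cv2.findContours(m,cv2.RETR_EXTERNAL,cv2.CHAIN_APPROX_NONE)
    return [x for x in c if cv2.contourArea(x)>minA]
for nm,lo,hi in(("tan",(8,70,90),(22,200,255)),("red",(0,120,50),(6,255,255)),("blue",(102,120,50),(118,255,255))):
    for n,s in(("top",T),("scene",S)):
        for c in blobs(s["image"],lo,hi):
            if n=="top" and c[:,0,1].mean()<100: continue
            print(nm,n,np.round(np.array(cv2.minAreaRect(c)[0])),cv2.contourArea(c),cv2.approxPolyDP(c,3,True)[:,0].tolist(), np.round(cv2.boxPoints(cv2.minAreaRect(c)),1).tolist())
# mat corners
for n,s,(x0,y0,x1,y1) in(("top",T,(185,205,290,290)),("scene",S,(325,235,430,315))):
    im=s["image"][y0:y1,x0:x1]; m=((im.max(2)<45)*255).astype(np.uint8)
    c=np.vstack([k for k in cv2.findContours(m,0,2)[0] if cv2.contourArea(k)>50]); h=cv2.convexHull(c)
    print("mat",n,(cv2.approxPolyDP(h,4,True)[:,0]+[x0,y0]).tolist())
a=cv2.resize(T["image"][200:300,130:300],None,fx=4.5,fy=4.5,interpolation=cv2.INTER_CUBIC)
b=cv2.resize(S["image"][120:240,190:310],None,fx=3,fy=3,interpolation=cv2.INTER_CUBIC)
c=cv2.resize(S["image"][225:325,325:425],None,fx=3,fy=3,interpolation=cv2.INTER_CUBIC)
out=np.zeros((460,765,3),np.uint8); out[:450]=a
cv2.imwrite("pics/crop1.png",out[:450,:,::-1])
```

```text
tan top [383. 330.] 919.0 [[383, 313], [371, 318], [366, 327], [370, 342], [380, 348], [392, 346], [400, 336], [398, 322]] [[366.0, 348.0], [366.0, 313.0], [400.0, 313.0], [400.0, 348.0]]
tan top [231. 255.] 881.0 [[205, 246], [205, 262], [258, 262], [258, 247]] [[203.89999389648438, 262.8999938964844], [204.5, 244.89999389648438], [258.5, 246.5], [257.8999938964844, 264.6000061035156]]
tan top [230. 180.] 458.0 [[224, 161], [216, 168], [234, 200], [244, 194]] [[214.6999969482422, 165.6999969482422], [225.89999389648438, 159.6999969482422], [244.60000610351562, 194.3000030517578], [233.3000030517578, 200.39999389648438]]
tan scene [345. 315.] 399.5 [[341, 297], [336, 331], [348, 333], [352, 299]] [[335.5, 331.20001220703125], [341.0, 296.3999938964844], [353.70001220703125, 298.3999938964844], [348.20001220703125, 333.20001220703125]]
tan scene [384. 262.] 569.0 [[367, 244], [360, 253], [399, 278], [397, 285], [406, 269]] [[359.29998779296875, 252.39999389648438], [371.20001220703125, 238.6999969482422], [409.1000061035156, 271.3999938964844], [397.20001220703125, 285.20001220703125]
[... 1401 characters left out ...]
00149011612], [340.0, 30.299999237060547]]
blue top [476. 257.] 2699.0 [[446, 233], [454, 236], [449, 271], [439, 274], [505, 283], [510, 239], [456, 229]] [[438.5, 274.3999938964844], [447.0, 227.3000030517578], [513.4000244140625, 239.3000030517578], [504.79998779296875, 286.5]]
blue scene [ 50. 464.] 900.5 [[80, 479], [54, 449], [21, 479]] [[21.0, 449.0], [80.0, 449.0], [80.0, 479.0], [21.0, 479.0]]
blue scene [228. 155.] 967.0 [[230, 137], [201, 150], [225, 174], [253, 160]] [[201.0, 150.0], [223.0, 128.0], [254.0, 159.0], [232.0, 181.0]]
mat top [[273, 267], [219, 274], [202, 270], [201, 230], [267, 220]]
mat scene [[420, 238], [416, 277], [395, 309], [334, 276], [356, 245], [402, 235]]
```

View pics/crop1.png

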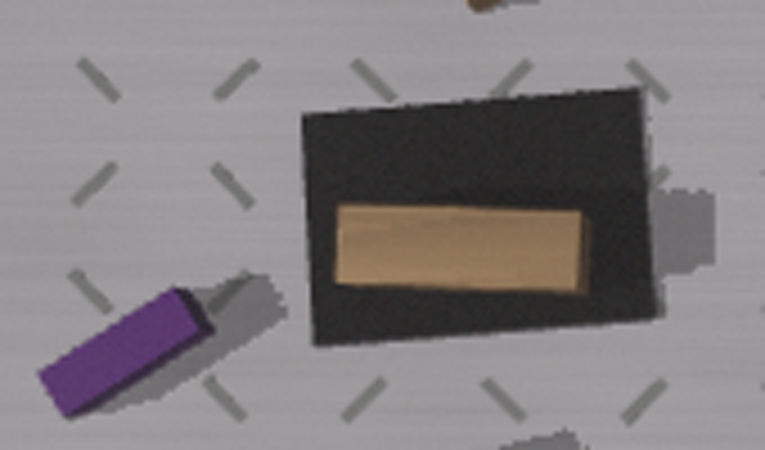

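The crop confirms it: a light wooden block lies on the black mat, with its top-face corners near (205,246), (259,247), (259,265) and (204,263) in the top view. Purple is separate.

Run:
```python
from h import *
np.set_printoptions(precision=1,suppress=True)
T=load("top0");S=load("scene0")
bt=np.array([(204.9,245.8),(259.3,246.9),(258.7,265.1),(204.4,262.9)])
# world of top corners (z 44)
w=np.array([plane(T,p,44) for p in bt]); print("block z44",w, "center",w.mean(0),"L",np.linalg.norm(w[0]-w[1]),np.linalg.norm(w[2]-w[1]))
bs=np.array([(367,244),(360,253),(399,278),(406,269)])
print("scene z44",np.array([plane(S,p,44) for p in bs]))
print("tri centre",tri(T,bt.mean(0),S,bs.mean(0)))
e=w[1]-w[0]+w[2]-w[3]; print("block dir deg",np.degrees(np.arctan2(e[1],e[0])))
mt=np.array([(197.1,225.3),(272.9,219.6),(275.6,270.7),(199.8,276.9)])
m=np.array([plane(T,p,4) for p in mt]); e=m[1]-m[0]+m[2]-m[3]
print("mat",m,m.mean(0),np.linalg.norm(m[0]-m[1]),np.linalg.norm(m[2]-m[1]),np.degrees(np.arctan2(e[1],e[0])))
# tail
for n,a,b in(("L",(371,226),(287,202)),("L",(371,226),(269,212)),("R",(366,253),(269,212)),("R",(366,253),(287,202))): print(n,plane(T,a,54),plane(S,b,54),tri(T,a,S,b))
# hood
ht=np.array([(455,229.5),(512,238.5),(505,283.5),(448,275)])
hs=np.array([(230,137),(201,150),(225,174),(253,160)])
for z in(80,84):
  h=np.array([plane(T,p,z) for p in ht]); e=h[1]-h[0]+h[2]-h[3]
  print("hood",h,h.mean(0),np.linalg.norm(h[0]-h[1]),np.linalg.norm(h[2]-h[1]),np.degrees(np.arctan2(e[1],e[0])))
print(tri(T,ht.mean(0),S,hs.mean(0)))
a=cv2.resize(T["image"][205:300,340:525],None,fx=4.3,fy=4.3,interpolation=cv2.INTER_CUBIC)
cv2.imwrite("pics/crop2.png",a[:,:,::-1])
```

```text
block z44 [[556.  395.5  44. ]
 [553.9 285.3  44. ]
 [517.2 285.9  44. ]
 [521.4 395.6  44. ]] center [537.1 340.6  44. ] L 110.29729349645487 36.762357736509095
scene z44 [[522.2 286.5  44. ]
 [553.3 288.8  44. ]
 [554.8 393.9  44. ]
 [524.9 393.2  44. ]]
tri centre (array([537.3, 340.9,  41.6]), np.float64(0.10453407194667912))
block dir deg -91.63574202924806
mat [[603.3 422.5   4. ]
 [615.5 262.2   4. ]
 [507.8 255.3   4. ]
 [494.5 413.7   4. ]] [555.3 338.4   4. ] 160.74467420036433 107.97423020649533 -85.41370513579557
L [595.4  60.7  54. ] [546.3  65.8  54. ] (array([581.2,  77.9,  96.8]), np.float64(30.326527846927213))
L [595.4  60.7  54. ] [597.8  53.3  54. ] (array([597.3,  57.9,  56. ]), np.float64(7.330484667684654))
R [541.1  71.1  54. ] [597.8  53.3  54. ] (array([559.5,  48. ,  12.4]), np.float64(48.572730188599))
R [541.1  71.1  54. ] [546.3  65.8  54. ] (array([543.4,  68. ,  52.3]), np.float64(7.313503064517105))
hood [[ 585.1  -99.6   80. ]
 [ 567.7 -209.    80. ]
 [ 480.8 -192.1   80. ]
 [ 496.9  -83.7   80. ]] [ 532.6 -146.1   80. ] 110.80674666850331 88.46285998574707 -98.73463119452506
hood [[ 584.6  -98.5   84. ]
 [ 567.2 -207.5   84. ]
 [ 480.8 -190.7   84. ]
 [ 496.7  -82.6   84. ]] [ 532.3 -144.8   84. ] 110.3506906687453 88.09876646919479 -98.73463119452506
(array([ 532.8, -148.3,   72.5]), np.float64(0.6356410933687323))
```

View pics/crop2.png

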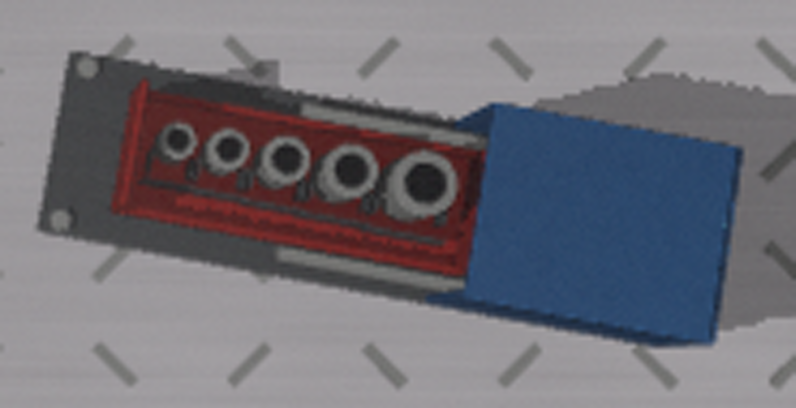

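The dock's push direction is about -99° in world, and the tray tail centre is near (568,65). The tail height triangulates to 52–56 mm, which agrees with 54. The block is at (537,341) with its axis near -91.6°, and its top triangulates at 42 mm against 44 expected. I'll turn the tool to match the block, then move above it.

Call:
move_arm:
  deltas: "0 0 0 -6.95; 0 0 0 -6.95; 0 0 0 -6.95; 0 0 0 -6.95; 0 0 0 -6.95; 0 0 0 -6.95; 0 0 0 -6.95; 0 0 0 -6.95; 0 0 0 -6.95; 0 0 0 0"
  gripper: 0

```text
clock: 0.93
ee_pos: [239.6, -494.8, 255.6]
tool_rot: [-0.001, 0.716, 0.698, 0.0]
force: [1.0, 0.3, -0.6]
gripper_width: 1.002
```

Call:
move_arm:
  deltas: "0.0281 0.0092 0 0; 0.0281 0.0092 0 0; 0.0281 0.0092 0 0; 0.0281 0.0092 0 0; 0.0281 0.0092 0 0; 0.0281 0.0092 0 0; 0.0281 0.0092 0 0; 0.0281 0.0092 0 0; 0.0281 0.0092 0 0; 0.0281 0.0092 0 0"

```text
clock: 1.77
ee_pos: [339.6, -215.3, 256.1]
tool_rot: [-0.0, 0.718, 0.696, 0.0]
force: [-0.4, -0.0, 0.1]
gripper_width: 1.002
```

Call:
move_arm:
  deltas: "0.0281 0.0092 0 0; 0.0281 0.0092 0 0; 0.0281 0.0092 0 0; 0.0281 0.0092 0 0; 0.0281 0.0092 0 0; 0.0281 0.0092 0 0; 0.0281 0.0092 0 0; 0.0281 0.0092 0 0; 0.0281 0.0092 0 0; 0.0281 0.0092 0 0"

```text
clock: 2.6
ee_pos: [439.5, 63.0, 256.1]
tool_rot: [0.0, 0.718, 0.696, -0.0]
force: [0.6, -0.2, 0.3]
gripper_width: 1.003
```

Call:
move_arm:
  deltas: "0.0281 0.0092 0 0; 0.0281 0.0092 0 0; 0.0281 0.0092 0 0; 0.0281 0.0092 0 0; 0.0281 0.0092 0.015 0; 0.0281 0.0092 0.015 0; 0.0281 0.0092 0.015 0; 0.0281 0.0092 0.015 0; 0.0281 0.0092 0.01 0; 0.0281 0.0092 0 0"

```text
clock: 3.43
ee_pos: [538.1, 340.5, 182.0]
tool_rot: [-0.001, 0.718, 0.696, -0.003]
force: [0.2, -0.0, -1.0]
gripper_width: 0.999
```

Call:
move_arm:
  deltas: "0 0 0 0; 0 0 0 0; 0 0 0 0"

```text
clock: 3.68
ee_pos: [539.2, 339.4, 185.9]
tool_rot: [0.0, 0.718, 0.696, -0.001]
force: [-0.1, -0.1, 0.6]
gripper_width: 0.997
```

Run:
```python
from h import *
np.set_printoptions(precision=4,suppress=True)
s=snap("wrist","w1"); print(get_state()); print(-np.array(s["R"]).T@np.array(s["t"]),s["vertical_fov"])
print([proj(s,p) for p in((537,341,44),(555,338,4))])
```

```text
{'clock': 3.7333, 'joint_positions': array([ 0.4725,  0.3022,  1.2571, -0.0005,  1.5824,  0.5027]), 'joint_velocities': array([-0.0103, -0.0171,  0.0035,  0.001 , -0.0031, -0.0046]), 'effort': array([  0.4362, -43.2139, -30.787 ,   0.0297,  -0.0157,   0.0102]), 'ee_pos': array([539.2781, 339.055 , 186.4656]), 'tool_rot': array([ 0.0002,  0.7177,  0.6964, -0.0002]), 'force': array([ 0.6846,  0.0036, -0.7035]), 'moment': array([ 0.0089, -0.0248, -0.0197]), 'gripper_width': 1.0032482409560342}
[541.8672 415.6593 302.7419] 68.29681532128632
[array([315.3249, 233.2929]), array([336.5253, 223.2467])]
```

View pics/w1.png

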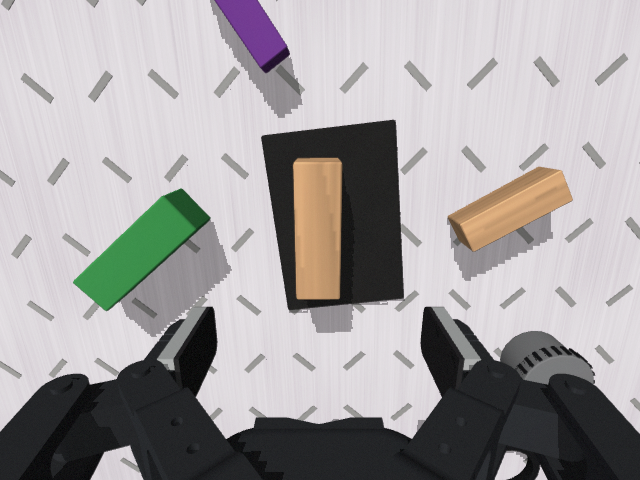

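Run:
```python
from h import *
np.set_printoptions(precision=1,suppress=True)
s=load("w1");T=load("top0")
m=cv2.inRange(cv2.cvtColor(s["image"],cv2.COLOR_RGB2HSV),(5,60,90),(25,220,255)); m[:,400:]=0
c=max(cv2.findContours(m,0,1)[0],key=cv2.contourArea)
print(cv2.boxPoints(cv2.minAreaRect(c)),cv2.approxPolyDP(c,2.5,True)[:,0].tolist())
wt=np.array([(294,164),(342,164),(340,298.5),(296.5,298.5)])
w=np.array([plane(s,p,44) for p in wt]);print(w,w.mean(0))
e=w[0]-w[3]+w[1]-w[2];print(np.degrees(np.arctan2(e[1],e[0])),np.linalg.norm(w[0]-w[3]),np.linalg.norm(w[0]-w[1]))
bt=np.array([(204.9,245.8),(259.3,246.9),(258.7,265.1),(204.4,262.9)])
for a,b in zip(wt,[bt[3],bt[0],bt[1],bt[2]]): print("tri top corner",tri(s,a,T,b))
mt=np.array([(262,136),(395,120.5),(403,298),(289,310)])
w=np.array([plane(s,p,4) for p in mt]);print("mat",w,w.mean(0))
```

```text
[[293. 158.]
 [341. 158.]
 [341. 299.]
 [293. 299.]] [[297, 158], [293, 163], [296, 297], [338, 298], [341, 162], [338, 158]]
[[523.4 393.1  44. ]
 [557.8 392.1  44. ]
 [555.1 285.6  44. ]
 [520.  286.7  44. ]] [539.1 339.4  44. ]
88.34729471186697 106.49631341521953 34.405141517534595
tri top corner (array([522.4, 394. ,  48.5]), np.float64(2.845690370736193))
tri top corner (array([556.1, 393.1,  54.2]), np.float64(2.1502710119540307))
tri top corner (array([554.6, 285.3,  43.3]), np.float64(1.1504027661976572))
tri top corner (array([518.6, 285.9,  41.9]), np.float64(2.583696810755634))
mat [[495.8 412.6   4. ]
 [602.9 421.2   4. ]
 [615.8 264.3   4. ]
 [509.  255.    4. ]] [555.9 338.3   4. ]
```

The wrist view shows the block at (317,230) with the tool aligned to it, mat corners at (262,136) and (403,298), and green at (140,250), clear of the fingers. The far end of the block is the weaker triangulation, but the centre agrees to 2 mm. I'll descend and grip.

Call:
move_arm:
  deltas: "0 -0.001 0.02 0; 0 0 0.02 0; 0 0 0.02 0; 0 0 0.02 0; 0 0 0.02 0; 0 0 0.02 0; 0 0 0.015 0; 0 0 0.01 0; 0 0 0.008 0; 0 0 0 0"

```text
clock: 4.57
ee_pos: [537.6, 338.7, 32.0]
tool_rot: [-0.0, 0.717, 0.697, -0.001]
force: [-0.5, 0.3, 0.1]
gripper_width: 0.994
```

Call:
move_arm:
  deltas: "0 0 0 0; 0 0 0 0; 0 0 0 0; 0 0 0 0; 0 0 0 0; 0 0 0 0; 0 0 0 0; 0 0 0 0; 0 0 0 0; 0 0 0 0"
  gripper: 255
  grip_force: 50

```text
clock: 5.4
ee_pos: [539.1, 340.3, 34.6]
tool_rot: [0.0, 0.717, 0.697, 0.001]
force: [-0.1, 0.4, 5.3]
gripper_width: 0.414
```

Call:
move_arm:
  deltas: "0 0 -0.003 0; 0 0 -0.006 0; 0 0 -0.01 0; 0 0 -0.012 0; 0 0 -0.012 0; 0 0 -0.012 0; 0 0 -0.012 0; 0 0 -0.01 0; 0 0 -0.006 0; 0 0 -0.003 0"

```text
clock: 6.23
ee_pos: [539.0, 340.1, 121.3]
tool_rot: [0.0, 0.717, 0.697, 0.001]
force: [0.6, -0.3, -0.7]
gripper_width: 0.414
```

Call:
move_arm:
  deltas: "-0.0095 0.0024 0 0; -0.0189 0.0048 0 0; -0.0189 0.0048 0 0; -0.0189 0.0048 0 0; -0.0189 0.0048 0 0; -0.0189 0.0048 0 0; -0.0189 0.0048 0 0; -0.0189 0.0048 0 0; -0.0189 0.0048 0 0; -0.0189 0.0048 0 0"

```text
clock: 7.07
ee_pos: [578.3, 157.1, 118.1]
tool_rot: [-0.0, 0.717, 0.697, -0.001]
force: [0.3, 0.5, -0.7]
gripper_width: 0.414
```

Call:
move_arm:
  deltas: "-0.0094 0.0024 0 0; 0 0 0 1.85; 0 0 0 1.85; 0 0 0 1.85; 0 0 0 1.85; 0 0 0 0; 0 0 0 0; 0 0 0 0"

```text
clock: 7.73
ee_pos: [580.7, 149.5, 118.9]
tool_rot: [-0.0, 0.76, 0.65, -0.0]
force: [0.4, -0.9, -1.5]
gripper_width: 0.414
```

Run:
```python
from h import *
np.set_printoptions(precision=4,suppress=True)
st=get_state();print(st["ee_pos"],st["tool_rot"],st["force"],st["gripper_width"])
T=snap("top","top1"); S=snap("scene","scene1"); W=snap("wrist","w2")
a=cv2.resize(T["image"][200:300,320:470],None,fx=4,fy=4,interpolation=cv2.INTER_CUBIC)
b=cv2.resize(S["image"][120:250,200:330],None,fx=200/130,fy=200/130,interpolation=cv2.INTER_CUBIC)
c=cv2.resize(W["image"],(267,200))
o=np.zeros((600,600,3),np.uint8); o[:400]=a; o[400:,:200]=b; o[400:,200:467]=c
cv2.imwrite("pics/c3.png",o[:,:,::-1])
```

```text
[580.7377 149.5063 118.8785] [-0.0002  0.7603  0.6496 -0.0003] [ 0.4366 -0.921  -1.51  ] 0.4142154457389788
```

View pics/c3.png

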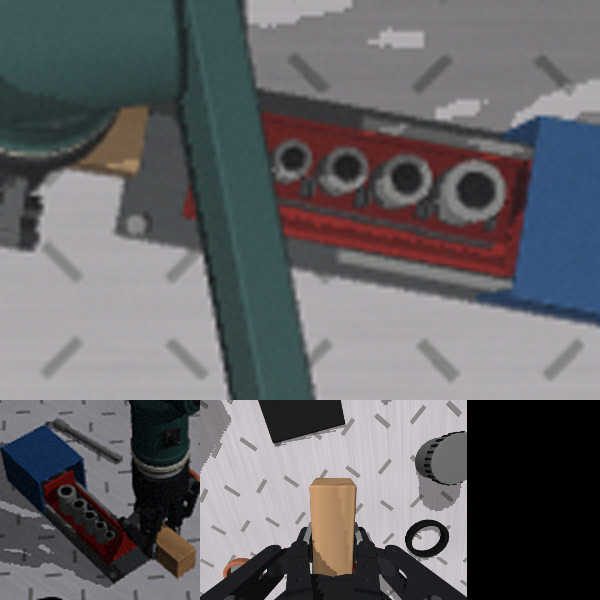

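The view shows the block held level, with its front end at (357,235) in the top view, in line with the tray. The tail edge is partly hidden by the arm. I'll descend behind the tail.

Call:
move_arm:
  deltas: "0 0 0.006 0; 0 0 0.01 0; 0 0 0.01 0; 0 0 0.01 0; 0 0 0.01 0; 0 0 0.01 0; 0 0 0.01 0; 0 0 0.008 0; 0 0 0.005 0; 0 0 0.002 0"

```text
clock: 8.72
ee_pos: [580.4, 149.4, 36.8]
tool_rot: [-0.001, 0.761, 0.649, -0.001]
force: [-0.0, 0.0, -1.1]
gripper_width: 0.412
```

Call:
move_arm:
  deltas: "-0.004 0 0 0; -0.004 0 0 0; -0.004 0 0 0; -0.004 0 0 0; -0.003 0 0 0; -0.002 0 0 0; -0.001 0 0 0; 0 0 0 0; 0 0 0 0; 0 0 0 0"

```text
clock: 9.55
ee_pos: [577.6, 127.9, 38.3]
tool_rot: [0.0, 0.76, 0.649, 0.0]
force: [0.2, -0.6, -1.2]
gripper_width: 0.413
```

Run:
```python
from h import *
st=get_state();print(st["ee_pos"],st["tool_rot"],st["force"],st["gripper_width"])
S=snap("scene","scene2")
cv2.imwrite("pics/c4.png",cv2.resize(S["image"][140:270,210:350],None,fx=4,fy=4,interpolation=cv2.INTER_CUBIC)[:,:,::-1])
```

```text
[577.571892   127.89886548  38.32558649] [2.32785937e-05 7.60494525e-01 6.49344343e-01 4.21359709e-05] [ 0.18531842 -0.60365891 -1.20853553] 0.4133900505816254
```

View pics/c4.png

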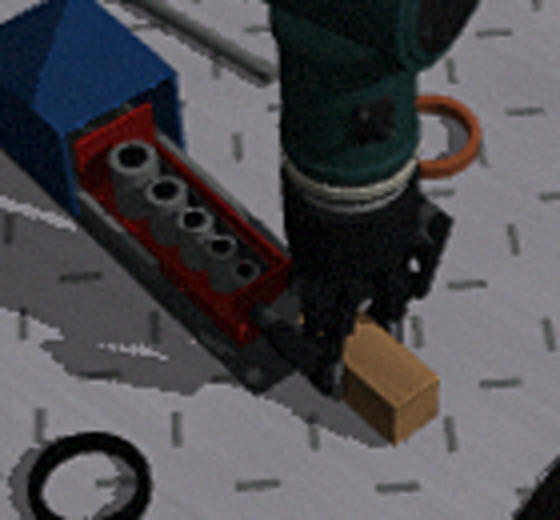

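The scene crop shows the block just behind the red tail and in line, with the gripper clear of the tray. I'll start pushing slowly.

Call:
move_arm:
  deltas: "-0.001 0 0 0; -0.001 0 0 0; -0.001 0 0 0; -0.001 0 0 0; -0.001 0 0 0; -0.001 0 0 0; -0.001 0 0 0; -0.001 0 0 0; -0.001 0 0 0; -0.001 0 0 0"

```text
clock: 10.43
ee_pos: [576.0, 117.8, 38.3]
tool_rot: [0.0, 0.761, 0.649, -0.0]
force: [0.0, 0.3, -1.1]
gripper_width: 0.414
```

Call:
move_arm:
  deltas: "-0.001 0 0 0; -0.001 0 0 0; -0.001 0 0 0; -0.001 0 0 0; -0.001 0 0 0"

```text
clock: 10.85
ee_pos: [575.2, 113.3, 38.3]
tool_rot: [-0.0, 0.76, 0.649, 0.0]
force: [0.3, 2.7, -1.2]
gripper_width: 0.413
```

Call:
move_arm:
  deltas: "-0.001 0 0 0; -0.001 0 0 0; -0.001 0 0 0; -0.001 0 0 0; -0.001 0 0 0"

```text
clock: 11.27
ee_pos: [574.4, 107.9, 38.3]
tool_rot: [0.0, 0.761, 0.649, 0.0]
force: [-0.7, 2.3, -1.6]
gripper_width: 0.414
```

Contact came near TCP y≈115, with about 2.5 N of sliding friction. The stop cannot come before 20 mm of travel (y≈95).

Call:
move_arm:
  deltas: "-0.001 0 0 0; -0.001 0 0 0; -0.001 0 0 0; -0.001 0 0 0; -0.001 0 0 0; -0.001 0 0 0; -0.001 0 0 0; -0.001 0 0 0; -0.001 0 0 0; -0.001 0 0 0"

```text
clock: 12.1
ee_pos: [572.8, 98.0, 38.3]
tool_rot: [0.0, 0.761, 0.649, -0.0]
force: [-1.0, 3.8, -0.1]
gripper_width: 0.416
```

Call:
move_arm:
  deltas: "-0.001 0 0 0; -0.001 0 0 0"

```text
clock: 12.27
ee_pos: [572.5, 96.1, 38.3]
tool_rot: [0.0, 0.761, 0.649, -0.0]
force: [0.6, 3.1, -1.2]
gripper_width: 0.414
```

Run:
```python
from h import *
st=get_state();print(st["ee_pos"],st["force"])
# tail top edge now, and nose/hood check
T=snap("top","top2")
im=T["image"];m=cv2.inRange(cv2.cvtColor(im,cv2.COLOR_RGB2HSV),(0,120,50),(6,255,255))
c=[k for k in cv2.findContours(m,0,1)[0] if cv2.contourArea(k)>40]
for k in c: print(cv2.approxPolyDP(k,2,True)[:,0].tolist())
```

```text
[572.52399366  96.06597704  38.30484623] [ 0.64909912  3.13196352 -1.19074477]
[[418, 257], [419, 263], [447, 268], [448, 263]]
[[381, 242], [378, 255], [395, 258], [394, 252], [392, 254], [391, 251], [382, 249], [388, 245], [393, 249], [393, 244], [386, 244], [384, 247]]
[[415, 233], [415, 237], [419, 237], [423, 243], [431, 237], [439, 244], [443, 239], [447, 239], [443, 238], [441, 242], [439, 237], [430, 236], [429, 239], [425, 235], [419, 236]]
```

Call:
move_arm:
  deltas: "-0.001 0 0 0; -0.001 0 0 0"

```text
clock: 12.48
ee_pos: [572.2, 94.2, 38.3]
tool_rot: [0.0, 0.761, 0.649, 0.0]
force: [0.3, 2.9, -0.9]
gripper_width: 0.414
```

Call:
move_arm:
  deltas: "-0.001 0 0 0; -0.001 0 0 0"

```text
clock: 12.65
ee_pos: [571.9, 92.2, 38.3]
tool_rot: [0.0, 0.761, 0.649, 0.0]
force: [0.0, 2.1, -0.9]
gripper_width: 0.414
```

Call:
move_arm:
  deltas: "-0.001 0 0 0; -0.001 0 0 0"

```text
clock: 12.82
ee_pos: [571.6, 90.2, 38.3]
tool_rot: [0.0, 0.761, 0.649, -0.0]
force: [-0.2, 2.5, -0.5]
gripper_width: 0.417
```

Call:
move_arm:
  deltas: "-0.001 0 0 0; -0.001 0 0 0"

```text
clock: 12.98
ee_pos: [571.3, 88.2, 38.3]
tool_rot: [0.0, 0.761, 0.649, 0.0]
force: [0.8, 2.2, -0.3]
gripper_width: 0.414
```

Call:
move_arm:
  deltas: "-0.001 0 0 0; -0.001 0 0 0"

```text
clock: 13.15
ee_pos: [571.0, 86.2, 38.3]
tool_rot: [0.0, 0.761, 0.649, 0.0]
force: [0.1, 2.6, -1.3]
gripper_width: 0.412
```

Call:
move_arm:
  deltas: "-0.001 0 0 0; -0.001 0 0 0"

```text
clock: 13.32
ee_pos: [570.6, 84.3, 38.3]
tool_rot: [0.0, 0.761, 0.649, -0.0]
force: [0.7, 2.1, -0.4]
gripper_width: 0.412
```

Call:
move_arm:
  deltas: "-0.001 0 0 0; -0.001 0 0 0"

```text
clock: 13.48
ee_pos: [570.3, 82.2, 38.3]
tool_rot: [0.0, 0.761, 0.649, -0.0]
force: [1.1, 3.3, -0.8]
gripper_width: 0.416
```

Call:
move_arm:
  deltas: "-0.001 0 0 0; -0.0005 0 0 0"

```text
clock: 13.65
ee_pos: [570.1, 80.7, 38.3]
tool_rot: [0.0, 0.761, 0.649, -0.0]
force: [0.4, 3.0, -0.3]
gripper_width: 0.415
```

Call:
move_arm:
  deltas: "-0.001 0 0 0; -0.001 0 0 0"

```text
clock: 13.82
ee_pos: [569.8, 78.8, 38.3]
tool_rot: [0.0, 0.761, 0.649, -0.0]
force: [0.2, 3.0, -0.7]
gripper_width: 0.417
```

Call:
move_arm:
  deltas: "-0.001 0 0 0; -0.001 0 0 0"

```text
clock: 13.98
ee_pos: [569.5, 76.8, 38.3]
tool_rot: [0.0, 0.761, 0.649, -0.0]
force: [-0.5, 1.9, -0.2]
gripper_width: 0.415
```

Call:
move_arm:
  deltas: "-0.001 0 0 0; -0.001 0 0 0"

```text
clock: 14.15
ee_pos: [569.1, 74.8, 38.3]
tool_rot: [0.0, 0.761, 0.649, -0.0]
force: [0.2, 1.7, -0.3]
gripper_width: 0.412
```

Call:
move_arm:
  deltas: "-0.001 0 0 0; -0.001 0 0 0"

```text
clock: 14.32
ee_pos: [568.8, 72.9, 38.3]
tool_rot: [0.0, 0.761, 0.649, -0.0]
force: [-0.1, 3.4, -0.6]
gripper_width: 0.414
```

Call:
move_arm:
  deltas: "-0.001 0 0 0; -0.001 0 0 0"

```text
clock: 14.48
ee_pos: [568.5, 70.9, 38.3]
tool_rot: [0.0, 0.761, 0.649, -0.0]
force: [-0.4, 3.3, -0.8]
gripper_width: 0.416
```

Call:
move_arm:
  deltas: "-0.001 0 0 0; -0.001 0 0 0"

```text
clock: 14.65
ee_pos: [568.2, 68.9, 38.3]
tool_rot: [0.0, 0.761, 0.649, -0.0]
force: [-0.5, 2.6, -0.7]
gripper_width: 0.415
```

Call:
move_arm:
  deltas: "-0.001 0 0 0; -0.001 0 0 0"

```text
clock: 14.82
ee_pos: [567.9, 66.9, 38.3]
tool_rot: [0.0, 0.761, 0.649, -0.0]
force: [0.0, 2.7, -0.5]
gripper_width: 0.415
```

Call:
move_arm:
  deltas: "-0.001 0 0 0; -0.001 0 0 0"

```text
clock: 14.98
ee_pos: [567.6, 64.9, 38.3]
tool_rot: [0.0, 0.761, 0.649, 0.0]
force: [-0.6, 3.0, -0.2]
gripper_width: 0.415
```

Call:
move_arm:
  deltas: "-0.001 0 0 0; -0.001 0 0 0"

```text
clock: 15.15
ee_pos: [567.2, 63.0, 38.3]
tool_rot: [0.0, 0.761, 0.649, -0.0]
force: [0.1, 3.7, -0.1]
gripper_width: 0.415
```

Call:
move_arm:
  deltas: "-0.001 0 0 0; -0.0005 0 0 0"

```text
clock: 15.32
ee_pos: [567.0, 61.5, 38.3]
tool_rot: [0.0, 0.761, 0.649, -0.0]
force: [0.4, 2.6, -0.4]
gripper_width: 0.415
```

Call:
move_arm:
  deltas: "-0.001 0 0 0; -0.001 0 0 0"

```text
clock: 15.48
ee_pos: [566.7, 59.6, 38.3]
tool_rot: [0.0, 0.761, 0.649, -0.0]
force: [0.4, 2.6, -0.2]
gripper_width: 0.416
```

Call:
move_arm:
  deltas: "-0.001 0 0 0; -0.001 0 0 0"

```text
clock: 15.65
ee_pos: [566.4, 57.6, 38.3]
tool_rot: [0.0, 0.761, 0.649, -0.0]
force: [-0.4, 2.9, -1.0]
gripper_width: 0.414
```

Call:
move_arm:
  deltas: "-0.001 0 0 0; -0.001 0 0 0"

```text
clock: 15.82
ee_pos: [566.1, 55.9, 38.3]
tool_rot: [-0.0, 0.761, 0.649, 0.0]
force: [1.6, 5.3, -0.5]
gripper_width: 0.416
```

The force rose to 5.3 N and the advance fell short, so this is probably the stop. I'll confirm with a smaller nudge.

Call:
move_arm:
  deltas: "-0.0008 0 0 0; 0 0 0 0"

```text
clock: 15.98
ee_pos: [566.0, 55.5, 38.4]
tool_rot: [-0.0, 0.761, 0.649, 0.001]
force: [0.2, 4.8, -1.5]
gripper_width: 0.416
```

Call:
move_arm:
  deltas: "-0.0008 0 0 0; 0 0 0 0; 0 0 0 0"

```text
clock: 16.23
ee_pos: [566.0, 55.2, 38.4]
tool_rot: [-0.001, 0.761, 0.649, 0.001]
force: [0.3, 6.7, -0.8]
gripper_width: 0.413
```

Call:
move_arm:
  deltas: "-0.0008 0 0 0; 0 0 0 0; 0 0 0 0"

```text
clock: 16.48
ee_pos: [565.9, 54.9, 38.4]
tool_rot: [-0.001, 0.761, 0.649, 0.001]
force: [0.7, 6.8, -0.7]
gripper_width: 0.418
```

The rise of about 4 N over friction is held steadily while the tray hardly moves, so it is on the stop. I'll back off gently and lift.

Call:
move_arm:
  deltas: "0.0005 0 0 0; 0.0005 0 0 0; 0.0005 0 0 0; 0.0005 0 0 0; 0.001 0 0 0; 0.001 0 0 0; 0.002 0 0 0; 0.004 0 0 0; 0.006 0 0 0; 0.008 0 0 0"

```text
clock: 17.32
ee_pos: [569.6, 77.1, 38.2]
tool_rot: [0.0, 0.761, 0.649, -0.0]
force: [0.0, -0.0, -1.1]
gripper_width: 0.416
```

Call:
move_arm:
  deltas: "0.01 0 0 0; 0.01 0 0 0; 0.01 0 0 0; 0.006 0 -0.004 0; 0.002 0 -0.01 0; 0 0 -0.014 0; 0 0 -0.016 0; 0 0 -0.014 0; 0 0 -0.01 0; 0 0 -0.004 0"

```text
clock: 18.15
ee_pos: [576.8, 114.7, 113.4]
tool_rot: [0.001, 0.761, 0.649, 0.002]
force: [0.1, -0.0, -1.2]
gripper_width: 0.415
```

Run:
```python
from h import *
st=get_state();p=st["ee_pos"];q=st["tool_rot"];print(p,q,st["force"],st["gripper_width"])
a=2*np.arctan2(q[2],q[1]);d=np.array([556,338])-p[:2];x=np.array([np.cos(a),np.sin(a)]);y=np.array([np.sin(a),-np.cos(a)])
print(np.degrees(a),"tool dx dy to mat",d@x,d@y,"dz",p[2]-34)
```

```text
[576.77471415 114.66603099 113.4136082 ] [0.00147377 0.76052017 0.64930998 0.00185931] [ 0.07467196 -0.04038749 -1.23374455] 0.4150725649742418
80.97946980731678 tool dx dy to mat 217.3145910094934 -55.53394452015173 dz 79.41360819625095
```

Call:
move_arm:
  deltas: "0.011 -0.0028 0 0; 0.0217 -0.0056 0 0; 0.0217 -0.0056 0 0; 0.0217 -0.0056 0 0; 0.0217 -0.0056 0 0; 0.0217 -0.0056 0 0; 0.0217 -0.0056 0 0; 0.0217 -0.0056 0 0; 0.0217 -0.0056 0 0; 0.0217 -0.0056 0 0"

```text
clock: 18.98
ee_pos: [553.9, 328.3, 108.7]
tool_rot: [-0.001, 0.76, 0.649, -0.001]
force: [0.2, -0.3, -1.0]
gripper_width: 0.419
```

Call:
move_arm:
  deltas: "0.011 -0.0028 0 0; 0 0 0 -3; 0 0 0 -3; 0 0 0 -3; 0 0 0 -3; 0 0 0 0; 0 0 0 0; 0 0 0 0; 0 0 0 0"

```text
clock: 19.73
ee_pos: [554.1, 337.8, 110.0]
tool_rot: [-0.0, 0.689, 0.725, -0.0]
force: [-0.5, 0.2, -0.3]
gripper_width: 0.415
```

Run:
```python
from h import *
st=get_state();print(st["ee_pos"],st["tool_rot"],st["force"],st["gripper_width"])
s=snap("top","top3")
im=s["image"];m=cv2.inRange(cv2.cvtColor(im,cv2.COLOR_RGB2HSV),(0,120,50),(6,255,255))
c=np.vstack([k for k in cv2.findContours(m[:,340:540],0,1)[0] if cv2.contourArea(k)>40]);c[:,:,0]+=340
print(np.round(cv2.boxPoints(cv2.minAreaRect(c)),1).tolist())
h=cv2.convexHull(c)[:,0].astype(float); print(h[np.argsort(h[:,0])[:4]])
```

```text
[554.06556964 337.84115896 109.98651323] [-4.44815741e-05  6.88805752e-01  7.24945891e-01 -2.98941301e-04] [-0.50980081  0.21826318 -0.34073002] 0.4153314476045418
[[394.6000061035156, 258.1000061035156], [400.6000061035156, 228.10000610351562], [453.1000061035156, 238.60000610351562], [447.1000061035156, 268.6000061035156]]
[[396. 258.]
 [396. 253.]
 [398. 241.]
 [399. 259.]]
```

The tray tail edge moved from about x=366 to x=396 px, roughly 60 mm. I'll lower the block.

Call:
move_arm:
  deltas: "0 0.001 0.008 0; 0 0 0.012 0; 0 0 0.012 0; 0 0 0.012 0; 0 0 0.012 0; 0 0 0.008 0; 0 0 0.005 0; 0 0 0.003 0; 0 0 0.001 0; 0 0 0 0"

```text
clock: 20.62
ee_pos: [555.5, 338.1, 37.5]
tool_rot: [0.0, 0.689, 0.725, 0.0]
force: [0.5, -0.2, -0.9]
gripper_width: 0.417
```

Call:
move_arm:
  deltas: "0 0 0 0; 0 0 0.001 0; 0 0 0 0; 0 0 0 0"

```text
clock: 20.95
ee_pos: [555.4, 338.1, 36.7]
tool_rot: [0.0, 0.688, 0.725, 0.0]
force: [-0.8, 0.7, -1.7]
gripper_width: 0.415
```

Call:
move_arm:
  deltas: "0 0 0.001 0; 0 0 0.001 0; 0 0 0 0; 0 0 0 0"

```text
clock: 21.28
ee_pos: [555.4, 338.1, 34.6]
tool_rot: [0.0, 0.689, 0.725, 0.0]
force: [-0.1, 0.4, 0.9]
gripper_width: 0.415
```

Call:
move_arm:
  deltas: "0 0 0.0007 0; 0 0 0 0; 0 0 0 0"

```text
clock: 21.53
ee_pos: [555.4, 338.1, 34.6]
tool_rot: [0.0, 0.688, 0.725, 0.0]
force: [-2.0, -1.2, 5.5]
gripper_width: 0.411
```

The block is seated on the mat: the force rises at the same TCP height as at the grasp. I'll release and lift.

Call:
move_arm:
  deltas: "0 0 0 0; 0 0 0 0; 0 0 0 0; 0 0 0 0; 0 0 0 0; 0 0 0 0; 0 0 0 0; 0 0 0 0; 0 0 0 0; 0 0 0 0"
  gripper: 0

```text
clock: 22.37
ee_pos: [555.2, 338.0, 33.6]
tool_rot: [0.0, 0.689, 0.725, -0.0]
force: [-0.6, -1.1, -0.4]
gripper_width: 1.005
```

Call:
move_arm:
  deltas: "0 0 -0.004 0; 0 0 -0.008 0; 0 0 -0.015 0; 0 0 -0.02 0; 0 0 -0.02 0; 0 0 -0.02 0; 0 0 -0.02 0; 0 0 -0.02 0; 0 0 -0.02 0; 0 0 -0.01 0"

```text
clock: 23.2
ee_pos: [556.3, 338.5, 195.2]
tool_rot: [0.001, 0.688, 0.725, 0.003]
force: [1.4, 0.1, 0.8]
gripper_width: 1.001
```

Call:
move_arm:
  deltas: "0 -0.03 0 0; 0 -0.03 0 0; 0 -0.03 0 0; 0 -0.03 0 0; 0 -0.03 0 0; 0 -0.03 0 0; 0 -0.02 0 0; 0 0 0 0; 0 0 0 0; 0 0 0 0"

```text
clock: 24.03
ee_pos: [356.0, 327.7, 191.0]
tool_rot: [0.0, 0.688, 0.725, 0.001]
force: [0.0, 0.3, 0.4]
gripper_width: 1.0
```

Run:
```python
from h import *
st=get_state();print(st["ee_pos"],st["force"],st["gripper_width"],st["clock"])
T=snap("top","top4");S=snap("scene","scene4")
a=cv2.resize(T["image"][140:360,130:540],None,fx=1.9,fy=1.9,interpolation=cv2.INTER_CUBIC)
b=cv2.resize(S["image"][120:320,190:440],None,fx=0.9,fy=0.9)
o=np.zeros((600,a.shape[1],3),np.uint8);o[:a.shape[0]]=a;o[418:418+b.shape[0],:b.shape[1]]=b[:182]
cv2.imwrite("pics/c5.png",o[:,:,::-1])
```

```text
[356.03919357 327.71804784 190.96087462] [0.0214325  0.29651656 0.3709861 ] 1.0002600947537834 24.0333
```

View pics/c5.png

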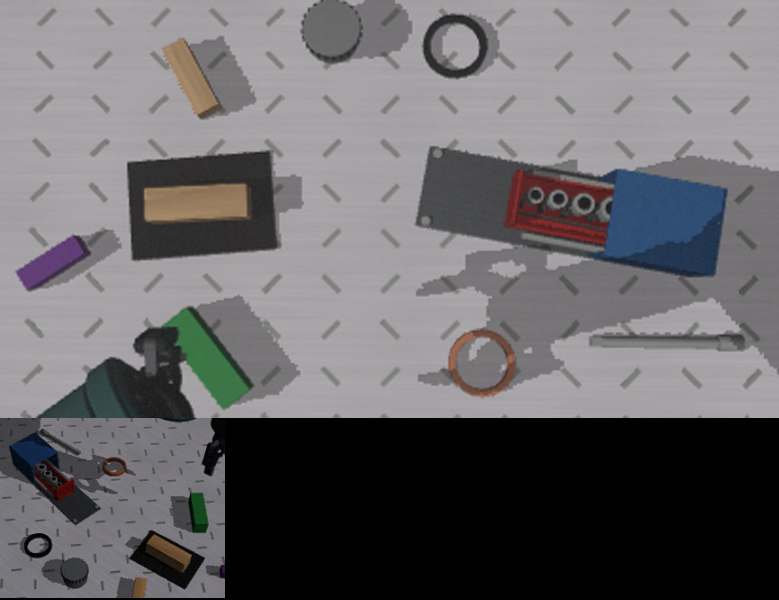

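The block lies flat in the middle of the mat at about (233,247) px. The tray is well under the hood with its tail at about (400,245), and the bar, tin and rings look unmoved. A last numeric check, then I'll hand in.

Run:
```python
from h import *
np.set_printoptions(precision=1,suppress=True)
A=load("top0");B=load("top4")
a=(plane(A,(371,226),54)+plane(A,(366,253),54))/2; b=(plane(B,(402,230.5),54)+plane(B,(396.5,259),54))/2
print("tail before/after",a,b,"travel",np.linalg.norm(b-a),"tail at max push by arm ~",(557.3,0.6))
def grey(im,x0,y0,x1,y1): return cv2.cvtColor(im[y0:y1,x0:x1],cv2.COLOR_RGB2GRAY)
for n,x0,y0,x1,y1 in(("tin",285,135,325,177),("ring_a",348,144,392,184),("ring_b",362,309,406,352),("bar",438,310,532,330)):
    r=cv2.matchTemplate(grey(B["image"],x0-8,y0-8,x1+8,y1+8),grey(A["image"],x0,y0,x1,y1),cv2.TM_CCOEFF_NORMED); _,v,_,p=cv2.minMaxLoc(r); print(n,"shift px",p[0]-8,p[1]-8,round(v,2))
close_job()
```

```text
tail before/after [568.2  65.9  54. ] [557.8   4.8  54. ] travel 61.94925761389481 tail at max push by arm ~ (557.3, 0.6)
tin shift px 0 0 1.0
ring_a shift px 0 0 1.0
ring_b shift px 0 0 0.74
bar shift px 0 0 0.9
the job is handed in; nothing more can be done
```

I pushed the tray onto the hidden stop with the wooden block, laid the block back on its mat, and handed the job in at about 24 s. No verdict is reported, so success rests on the checks below.

- **Push:** the tray slid with about 2.7 N of friction. At roughly 60 mm of travel the reaction rose to about 6.8 N and the tray almost stopped moving. That puts about 4 N on the stop, held for around 0.5 s. I then backed off in 0.5 mm steps.
- **Tray:** the top camera gives about 62 mm of travel. The arm's own position gives about 60 mm.
- **Disagreement:** the camera puts the tail about 4 mm short of where the arm says full push was. It read the tail about 4–5 mm short at first contact too, so I take this as camera bias and not spring-back. I could not see the gap at the stop directly.
- **Block:** the last pictures show it flat and near the mat's centre. I released it at (555, 338) mm, against a measured mat centre of (556, 338) mm.
- **Bystanders:** the bar, tin and both rings show 0 px of shift. The match for the copper ring and the bar was weaker (0.74 and 0.90), probably because the arm's shadow fell on them.

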